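# Dispense a clean pacifier with the squeeze trigger

### The job

Bring the steel spoon rest under the sterilizer's clear hopper and leave it standing flat there, then squeeze the orange trigger against its white grip all the way, firmly but without crushing it, and keep it squeezed until the pacifier has dropped into the spoon rest's bowl. Let go so that the trigger springs right back, with the spoon rest still under the hopper. The pacifier must not land on the dresser, and the tumbler and the feeding bottle must be left as they are.

Things in the scene. Friction and masses are not known exactly. Their poses are not given: they have to be found in the camera images.
- dispenser: White pacifier sterilizer with a mint lid, fixed, 260 wide; +y half 100 deep, 212 high; -y half 70 deep, 177 high. Origin: underside, below the front face, which looks along its -x (roughly to the robot); y runs along its width, z up. On its +y half a clear closed hopper juts out in front; on its -y half a white pistol grip with an orange trigger. The lid's eave juts 20 out at z 165 to 177, y -130 to 20, over the grip.
- grip_root (a point): Where the fixed white grip leaves the front face (dispenser frame x 0, y -75, z 60). The grip is a bar 26 x 20 (y) x 110 long that leans towards -x: its axis is 40 degrees off vertical, pointing up and along the dispenser's -x. The eave obstructs a hand that comes straight down: come tilted, along the leaning axis. Axes are the dispenser's.
- squeeze (a point): Where to squeeze: 70 along the grip's axis from its root (dispenser frame x -45, y -81, z 114), midway across the pair when squeezed (32 wide along y: grip face at +16, trigger face at -16). Axes: the dispenser's, not leaned. Grip runs on 40 past it, trigger 24. Released, the trigger's outer face is about 16 further out here, 23 at its free end (55 wide in all, so its middle lies 12 to -y).
- trigger (a joint): Orange trigger's angle in rad: 0 released, 0.28 fully squeezed (hard stop); hinged at the grip's lower end, on its -y side, squeezed towards +y. A spring returns it: at the squeeze point about 3 N to start, 11 N at the end. It draws the gate under the pacifier back in proportion; the pacifier falls only near the end of the stroke, and the gate shuts on release.
- blade (a point): Middle of the orange trigger blade (22 wide x 10 thick x 83 long, hinge at its lower end); it moves with the trigger. Its axes are leaned 40 degrees with the grip. Light plastic: it breaks if the fingers press it with more than 30 N.
- outlet (a point): Middle of the clear hopper's bottom opening (72 x 62), just under its mint gate plate, 86 above the dresser; dispenser frame x -38, y 75. The hopper spans x -80 to 0, y 40 to 110, z 91 to 204. Below it the space is open from the front down to the dresser, back to a wall at x = +22 (y 18 to 130). Axes are the dispenser's.
- bowl (a point): Centre of the spoon rest's round bowl, half-way up (9 above its underside). Brushed steel, loose, 220 g; bowl 110 across its rim, 104 inside, 18 high, walls and floor 3. x, y level, z up; the handle points along -x.
- rest_handle (a point): Middle of the spoon rest's straight handle, 105 from the bowl's centre along its -x; the handle is 14 wide (y), 94 long, 14 thick, its top 20 and its underside 6 above the dresser. Axes as bowl.
- pacifier_mid (a point): Middle of the pacifier in the hopper: blue round shield 40 across, white knob below, amber teat above, 34 high in all, 20 g; this point is 12 above the knob's underside. It starts upright on the gate.
- tumbler_mid (a point): Frosted glass tumbler, loose, 68 across, 100 high; centre, half-way up. Leave alone.
- feeder_mid (a point): Cream feeding bottle with yellow cap, loose, 56 across, 140 high; centre, half-way up. Leave alone.
There are look-alikes about, which are no part of the job. What is meant by the part that bears bowl is not green or purple, and is the larger of those in its own colour.

How it is judged (in metres and radians):
On the way, in this order (a step that is already met when the one before it is completed fails the run):
1. the spoon rest's bowl stands flat under the hopper's opening, trigger still released (horizontal distance between bowl and outlet below 0.03 m and angle between bowl's own z axis and vertical below 0.1 rad and height (world z) of bowl below 0.014 m and value of joint trigger below 0.05 rad), for 0.2 s.
2. the trigger is squeezed all the way (value of joint trigger above 0.25 rad), for 0.3 s.
3. the pacifier is in the bowl and the trigger has sprung back (horizontal distance between pacifier_mid and bowl below 0.045 m and height (world z) of pacifier_mid below 0.045 m and value of joint trigger below 0.05 rad), for 0.2 s.
At the end, for the whole second after the job is handed in: The pacifier lies in the spoon rest's bowl (within 45 mm of its centre, below 45 mm), the trigger is fully back (under 0.05 rad), and the spoon rest stands flat on the dresser with its bowl centre within 35 mm of the point below the hopper's opening (all of step 3 and horizontal distance between bowl and outlet below 0.035 m and angle between bowl's own z axis and vertical below 0.1 rad and height (world z) of bowl below 0.014 m); the robot touches nothing.
It fails at once if the trigger is crushed (fingers press it with more than 30 N) (contact force between the fingers and trigger above 30 N).
It fails at once if the pacifier lands outside the spoon rest (height (world z) of pacifier_mid below 0.06 m and horizontal distance between pacifier_mid and bowl above 0.07 m).
It fails at once if the tumbler is moved or tipped (distance of tumbler_mid from where it was at the start of the episode above 0.02 m or angle between tumbler_mid's own z axis and vertical above 0.3 rad).
It fails at once if the feeding bottle is moved or tipped (distance of feeder_mid from where it was at the start of the episode above 0.02 m or angle between feeder_mid's own z axis and vertical above 0.3 rad).
It also fails if it takes over 54 s, if anything falls off the work surface, if the arm or the gripper's body presses on something with over 40 N, if the wrist force passes 120 N, or if a joint passes its speed limit or range.

### The arm

A 6-joint arm with a two-finger parallel gripper is mounted at the origin on the work surface. World frame = base frame: x ahead of the robot, y to its left, z up, the work surface at z = 0. Lengths are in mm, angles in rad, forces in N, time in s.
With the tool pointing down it reaches from about 350 to 725 mm from the base axis. Payload 6 kg.
Tool frame: the origin (TCP) lies on the centre line of the jaws, within the pads' length; the fingertips stand 11 mm ahead of it and the grasp point (between the pads) lies 8 mm behind it; z points along the fingers, y is the line along which they close (so a half turn about z gives the same grasp; the last joint's range is limited). The gripper opens to 85 mm and grips with 20 to 120 N. Pads are 22 mm wide; open, the fingers measure 114 mm over their backs; the gripper's body (76 mm by 85 mm) begins 54 mm behind the grasp point. The pads swing forward as they close: fully open they stand 13 mm farther back than shut.
Start: joints at [1.486, 0.04, 0.085, 0, -1.615, -0.334], TCP at [243.971, 548.136, 242.261] pointing down, gripper open.
Joint ranges: [-2.56, 2.56], [-1.29, 2.01], [-1.08, 1.49], [-3.29, 1.98], [-2.81, -0.18], [-2.99, 2.99]. Speed limits (rad/s): [2.57, 2.57, 3.01, 3.14, 3.14, 3.14].

### API

Orientations are given as a unit quaternion [w, x, y, z].
In Python, from bench import observe, snapshot, hand_in, recognise, masks_of gives the robot as it stands. The module is installed in compiled form; this text tells all that it offers.
- The arm moves only by the tool jog_arm, never from a script. Its argument "commands" is a list of rows, each an object of numbers: "wx", "wy", "wz": the turn, a rotation vector about the world's x, y, z in degrees; "x", "y", "z": the shift along the world's x, y, z in mm; "hand": the opening, from 0 (shut) to 1 (fully open). In form: [{"wx": .., "wy": .., "wz": .., "x": .., "y": .., "z": .., "hand": ..}, ...]. A call has 1 to 8 rows; each row shifts and turns the commanded pose from where the row before left it; what a row does not reach is not made up. A row lasts 1/10 s, in which the tool goes at most 50 mm and 8.59 degrees, less where a joint would pass 70% of its speed; a pose out of reach is approached as far as the arm can. A call is refused whole if a number of a shift passes 50 or a number of a turn 8.59, either way. A call with a gripper value outside its range is refused whole. The fingers move at their own pace and stop on an object; "grip_force" is the grip in N (left out, the last holds). Time passes only in rows, so rows that do not move let the fingers close. It gives the time, the measured TCP pose, the force, the opening and the grip force at its end, in the units of the state.
- observe(): the state, without advancing time (a new reading comes with each control period).
- snapshot(name): name is "scene" or "top" or "wrist"; returns a dict with "img" (480x640x3 uint8, blue, green, red), "intrinsics" (3x3 intrinsics, pixels), "dist_coeffs" ([k1, k2, p1, p2, k3] as OpenCV has them; the pictures are not rectified), "pose" (4x4, takes a point from camera to world coordinates). Camera axes: x right, y down, z forward; pixel columns grow to the right and rows downward; lengths in mm; the calibration is good to about 2 mm. A picture is of the moment at which its call begins. There is no depth.
- hand_in(): hands the job in; it is judged then, once.
Trained networks look in a picture, given as the dict that the camera call returned (one of the last four; its "shot" number tells which), for a name from the list of things; names that differ only in an ending like _2 or _b are one class to them, and where a whole thing is asked for, a point or a joint stands for the part that bears it (a point fixed in the world has none). Each returns a list of dicts, best first, with "score" (0 to 1); they miss things now and then, are a little off and sometimes report something else, mostly with a low value. They report only what shows in the picture. A call takes as long as a camera call. They do not tell look-alikes from the thing itself.
- recognise(thing, picture): "xyz" ([x, y, z] in mm, in world coordinates, good to about 4 mm: the middle of the surface that is visible of it).
- masks_of(thing, picture): "pixels" (480x640 bool, what is visible of it).
The state is a dict: "t": time; "joints": joint angles; "dq": joint speeds; "joint_efforts": joint torques, N m; "eef_pos": TCP position; "tool_rot": TCP orientation; "wrist_force": force on the tool from outside, world axes, zero at the start; "torque": the same for the moment, N m; "width": finger opening in mm; "gripper_force": force on a finger pad.
Only numpy, scipy, OpenCV 4.12 (cv2) and the standard library are available. Lean on these libraries where they do the work, as an engineer would, in place of code of your own. Each camera call takes 0.05 s, during which the arm holds its last target. There are 200 camera calls.

## Working session

There is one attempt and no reset: what is moved stays moved. The work goes in short steps, Python scripts to look and compute and a tool call to move; the robot and the scene stay as the last step left them, time stands still between calls to the robot, and variables do not carry over. Pictures are saved under pics/ and viewed, at most 12 in all, crops included, and the job is handed in when it is done.

Besides the shell and the picture viewer there is one more tool, called after ">>>" as name([rows], argument=value, ...), one row to a line, values as JSON. jog_arm: Moves the arm, as the interface text tells. Its arguments: {"type":"object","properties":{"commands":{"type":"array"},"grip_force":{"type":"number"}},"required":["commands"]}

```bash
mkdir -p pics; python3 - <<'E'
from bench import *
import cv2
for n in ("scene","top"):
    p=snapshot(n); cv2.imwrite(f"pics/{n}0.png",p["img"])
    print(n,p["pose"].round(2).tolist(),p["intrinsics"],p["dist_coeffs"])
    for t in ("dispenser","bowl","rest_handle","trigger","blade","pacifier_mid","tumbler_mid","feeder_mid"):
        try: r=recognise(t,p); print(t,[( [round(v) for v in q["xyz"]],round(q["score"],2)) for q in r])
        except Exception as e: print(t,e)
print(observe())
E
```

```text
scene [[0.24, 0.81, -0.53, 1154.46], [0.97, -0.21, 0.12, -152.56], [-0.01, -0.54, -0.84, 1115.8], [0.0, 0.0, 0.0, 1.0]] [[456.44477958   0.         318.40448074]
 [  0.         456.44477958 243.40845778]
 [  0.           0.           1.        ]] [-0.05709545  0.          0.          0.          0.        ]
dispenser [([648, 1, 178], 0.72)]
bowl [([762, 270, 0], 0.89), ([536, 361, -1], 0.86), ([278, 444, 2], 0.76), ([287, -128, 3], 0.66)]
rest_handle [([288, -131, 4], 0.8), ([760, 268, -4], 0.77), ([536, 360, 0], 0.76), ([280, 443, 7], 0.63), ([649, 4, 179], 0.59)]
trigger [([647, 2, 178], 0.64)]
blade []
pacifier_mid []
tumbler_mid [([450, -347, 65], 0.72), ([648, 3, 178], 0.35)]
feeder_mid [([695, 368, 84], 0.56)]
top [[0.02, -1.0, 0.09, 374.8], [-1.0, -0.02, -0.0, 19.34], [0.01, -0.09, -1.0, 1621.36], [0.0, 0.0, 0.0, 1.0]] [[606.41215098   0.         318.82359232]
 [  0.         606.41215098 241.12580081]
 [  0.           0.           1.        ]] [-0.13852926  0.          0.          0.          0.        ]
dispenser [([613, 15, 197], 0.71)]
bowl [([762, 262, 6], 0.97), ([289, 44
[... 343 characters left out ...]
: array([ 1.48572238e+00,  4.01859168e-02,  8.48206904e-02, -1.62164460e-05,
       -1.61551127e+00, -3.33696333e-01]), 'dq': array([-7.78461774e-04, -2.42753202e-04,  2.28788694e-05,  3.67521292e-04,
        5.11706845e-04,  2.34347194e-04]), 'joint_efforts': array([-5.97736380e-04, -3.67912495e+01,  3.47437334e+01,  6.93312585e+00,
       -1.04197698e-03, -3.68596588e-06]), 'eef_pos': array([243.95333727, 548.14344133, 242.27740319]), 'tool_rot': array([ 4.07784752e-05,  9.78158978e-01, -2.07858153e-01, -3.06762993e-06]), 'wrist_force': array([-0.04764582, -0.29777754, -0.14999738]), 'torque': array([-0.01372613, -0.03485499, -0.01955459]), 'gripper_force': 0.0, 'width': 85.46642864249924}
```

View pics/top0.png

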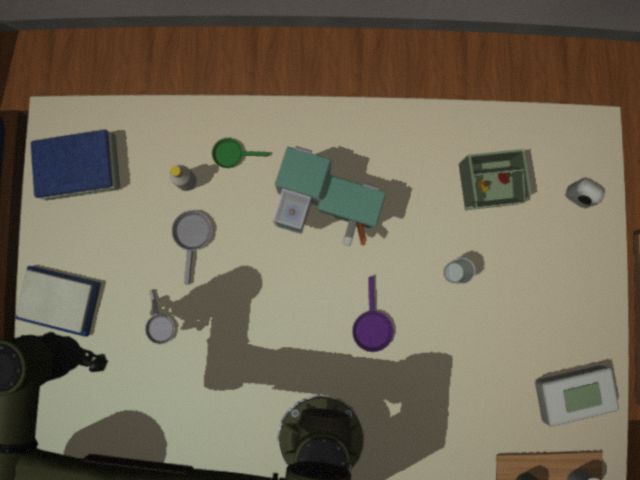

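View pics/scene0.png

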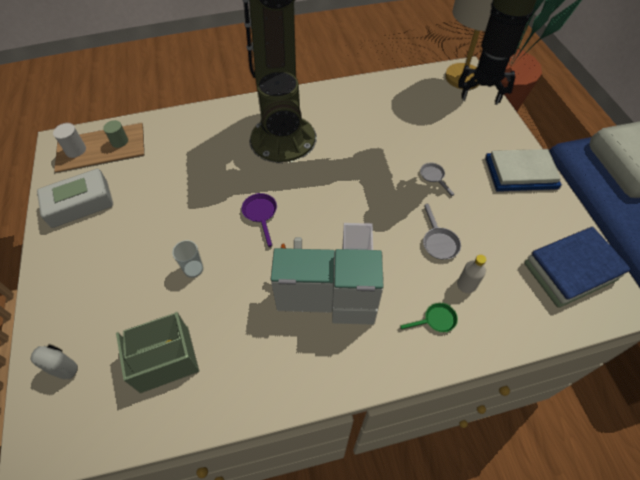

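Candidates for the spoon rest in the top picture are green (228,152), purple (373,330), small steel (160,328) and large steel (193,230). I choose the large steel one. The dispenser is at (320,190), with its hopper at (293,210) and its grip and trigger at (355,234). The tumbler is at (460,270) and the bottle at (180,175).

```bash
cat > h.py <<'E'
import numpy as np, cv2
from bench import *
def proj(P,p):
    P=np.atleast_2d(np.asarray(P,float)); T=np.linalg.inv(p["pose"]); 
    return cv2.projectPoints(P,cv2.Rodrigues(T[:3,:3])[0],T[:3,3],np.array(p["intrinsics"]),np.array(p["dist_coeffs"]))[0][:,0]
def back(uv,z,p):
    uv=np.asarray(uv,float).reshape(-1,1,2)
    n=cv2.undistortPoints(uv,np.array(p["intrinsics"]),np.array(p["dist_coeffs"]))[:,0]
    d=np.c_[n,np.ones(len(n))]@p["pose"][:3,:3].T; o=p["pose"][:3,3]
    return o+d*((z-o[2])/d[:,2])[:,None]
def D(pts,q):
    x,y,a=q; pts=np.atleast_2d(np.asarray(pts,float)); c,s=np.cos(a),np.sin(a)
    return np.c_[x+c*pts[:,0]-s*pts[:,1], y+s*pts[:,0]+c*pts[:,1], pts[:,2]]
E
python3 - <<'E'
from h import *
from scipy.optimize import minimize
ps=[snapshot("top"),snapshot("scene")]
A=[[0,20,212],[100,20,212],[100,130,212],[0,130,212]]
B=[[-20,-130,177],[70,-130,177],[70,20,177],[-20,20,177]]
S=4
segs=[]
for p in ps:
    h=cv2.cvtColor(p["img"],cv2.COLOR_BGR2HSV)
    m=((h[...,0]>72)&(h[...,0]<95)&(h[...,1]>70)&(h[...,2]>60)).astype(np.uint8)
    n,l,st,_=cv2.connectedComponentsWithStats(cv2.morphologyEx(m,cv2.MORPH_CLOSE,np.ones((5,5))))
    k=1+np.argmax(st[1:,4]); print(st[k]); segs.append(l==k)
def render(q,p):
    m=np.zeros((480,640),np.uint8)
    for F in (A,B): cv2.fillPoly(m,[np.round(proj(D(F,q),p)*16).astype(np.int32)],255,cv2.LINE_AA,4)
    return m/255.
def cost(q,use=(0,)): return sum(np.abs(render(q,ps[i])-segs[i]).sum() for i in use)
for use in ((0,),(1,),(0,1)):
    best=min((minimize(cost,[x,y,a],args=(use,),method="Nelder-Mead",options=dict(initial_simplex=[[x,y,a],[x+20,y,a],[x,y+20,a],[x,y,a+.15]])) for a in (-.1,-.3,-.5) for x in (560,) for y in (20,-10)),key=lambda r:r.fun)
    print(use,best.x,best.fun)
q=best.x
np.save("q.npy",q)
p=ps[0]; r=masks_of("bowl",p)
for k in r: 
    m=k["pixels"]; ys,xs=np.nonzero(m); print(k["score"],xs.mean(),ys.mean(),m.sum(), back([xs.mean(),ys.mean()],10,p)[0].round())
    if abs(xs.mean()-193)<15: M=m
# bowl/handle geometry: rim circle from distance transform, handle direction
dt=cv2.distanceTransform(M.astype(np.uint8),cv2.DIST_L2,5); _,rad,_,c=cv2.minMaxLoc(dt)
ys,xs=np.nonzero(M); W=back(np.c_[xs,ys],17,p)
cw=back(c,17,p)[0]; far=W[np.linalg.norm(W-cw,axis=1)>75]
ctr=W[np.linalg.norm(W-cw,axis=1)<62].mean(0)
print("bowl",cw,ctr,rad,"handle mean",far.mean(0),np.linalg.norm(W-cw,axis=1).max())
im=p["img"].copy(); crop=cv2.resize(im[130:290,150:400],None,fx=3,fy=3,interpolation=cv2.INTER_CUBIC)
def dr(P,col):
    for u in proj(P,p): cv2.circle(crop,tuple(int(v) for v in (u-[150,130])*3+1),3,col,-1)
dr(D(A+B,q),(0,0,255)); dr(D([[-38,75,86],[-80,40,204],[-80,110,204],[-45,-75,114],[-71,-75,144]],q),(255,0,0)); dr([cw,ctr,far.mean(0)],(0,255,0))
cv2.imwrite("pics/crop1.png",crop)
E
```

```text
[ 277  148  107   78 3780]
[ 272  249  109   38 2913]
(0,) [ 5.96869692e+02 -4.38298612e+00 -3.02609187e-01] 633.1019607843136
(1,) [ 6.02332870e+02 -8.23001515e+00 -3.09263416e-01] 1145.5333333333333
(0, 1) [ 5.99342795e+02 -4.95345338e+00 -3.03032160e-01] 1816.9882352941177
0.82 190.76458752515092 234.99664654594233 1491 [534. 357.  10.]
0.8 158.5151898734177 325.3455696202532 790 [290. 437.  10.]
0.75 372.02204531537046 325.473361910594 1633 [ 301. -131.   10.]
0.62 229.38202247191012 152.58177278401996 801 [760. 260.  10.]
bowl [543.64605159 355.49597729  17.        ] [544.54361675 355.10651744  17.        ] 19.578296661376953 handle mean [437.84040081 361.54280514  17.        ] 139.34469570323708
```

View pics/crop1.png

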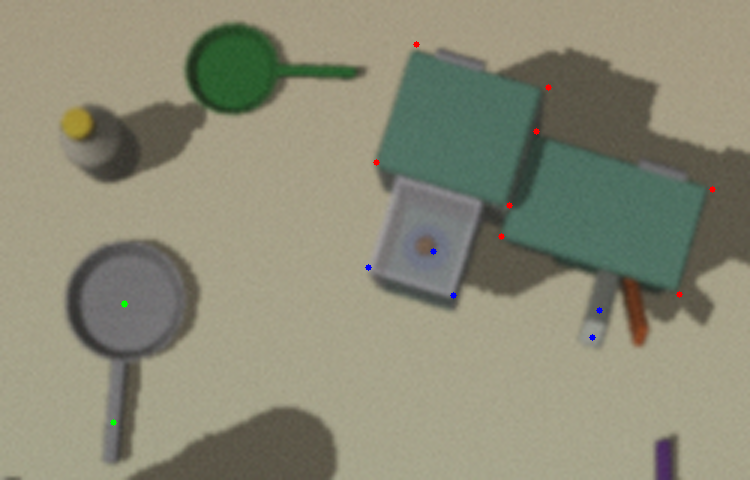

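The crop shows that the model corners fit the lid and hopper to about 2 px. The large steel rest has its bowl at crop (125,303) and its handle running down to (110,460). Now I approach the handle.

>>> jog_arm([
  {"x": 31,"y": -31,"z": -20,"wz": 3.5,"hand": 1},
  {"x": 31,"y": -31,"z": -20,"wz": 3.5,"hand": 1},
  {"x": 31,"y": -31,"z": -20,"wz": 3.5,"hand": 1},
  {"x": 31,"y": -31,"z": -20,"wz": 3.5,"hand": 1},
  {"x": 31,"y": -31,"z": -20,"wz": 3.5,"hand": 1},
  {"x": 30,"y": -31,"z": -20,"wz": 3.5,"hand": 1},
  {"hand": 1},
], grip_force=30)

```text
invalid input
```

```bash
cat >> h.py <<'E'
from scipy.spatial.transform import Rotation as Rot
def state():
    s=observe(); w=s["tool_rot"]; R=Rot.from_quat(np.r_[w[1:],w[0]]).as_matrix()
    print("t",s["t"],"tcp",s["eef_pos"].round(1),"z",R[:,2].round(3),"y",R[:,1].round(3),"F",s["wrist_force"].round(1),"w",round(s["width"],1),"gf",s["gripper_force"]); return s,R
E
python3 - <<'E'
from h import *
state()
p=snapshot("wrist"); cv2.imwrite("pics/w1.png",p["img"])
for t in ("bowl","rest_handle"):
  for k in masks_of(t,p):
    ys,xs=np.nonzero(k["pixels"]); print(t,k["score"],xs.mean().round(),ys.mean().round(),xs.size,np.c_[xs,ys].min(0),np.c_[xs,ys].max(0))
    W=back(np.c_[xs,ys],19,p)
    for x0 in (400,415,430,445,460,520,545):
        s=W[abs(W[:,0]-x0)<3]
        if len(s): print(x0,s[:,1].min().round(1),s[:,1].max().round(1))
    print(W[:,0].min(),W[:,0].max())
E
```

```text
t 1.05 tcp [244.  548.1 242.3] z [-0. -0. -1.] y [-0.407 -0.914  0.   ] F [ 0.  -0.4  0.5] w 85.4 gf 0.0
bowl 0.97 411.0 104.0 7731 [340  10] [463 161]
244.44008666356825 386.0135398707013
```

View pics/w1.png

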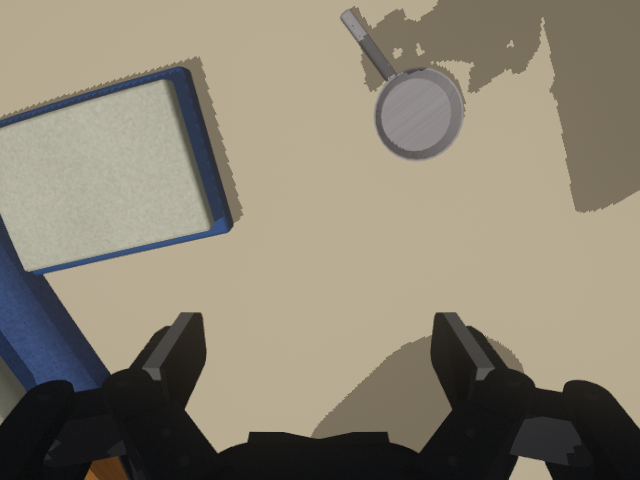

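The call was refused and the arm has not moved; the wrist picture only shows the small look-alike at (418,113). I'll retry with every field given in each row.

>>> jog_arm([
  {"wx": 0,"wy": 0,"wz": 3.5,"x": 31,"y": -31,"z": -20,"hand": 1},
  {"wx": 0,"wy": 0,"wz": 3.5,"x": 31,"y": -31,"z": -20,"hand": 1},
  {"wx": 0,"wy": 0,"wz": 3.5,"x": 31,"y": -31,"z": -20,"hand": 1},
  {"wx": 0,"wy": 0,"wz": 3.5,"x": 31,"y": -31,"z": -20,"hand": 1},
  {"wx": 0,"wy": 0,"wz": 3.5,"x": 31,"y": -31,"z": -20,"hand": 1},
  {"wx": 0,"wy": 0,"wz": 3.5,"x": 30,"y": -31,"z": -20,"hand": 1},
  {"wx": 0,"wy": 0,"wz": 0,"x": 0,"y": 0,"z": 0,"hand": 1},
], grip_force=30)

```text
t: 1.9
eef_pos: [430.4, 357.7, 118.8]
tool_rot: [0.002, 1.0, -0.028, -0.002]
wrist_force: [-0.1, -0.6, -0.2]
width: 85.2
gripper_force: 0.0
```

```bash
python3 - <<'E'
from h import *
p=snapshot("wrist"); cv2.imwrite("pics/w2.png",p["img"]);state()
for t in ("bowl","rest_handle"):
  for k in masks_of(t,p):
    ys,xs=np.nonzero(k["pixels"]); print(t,k["score"],xs.mean().round(),ys.mean().round(),xs.size,np.c_[xs,ys].min(0),np.c_[xs,ys].max(0))
    W=back(np.c_[xs,ys],19,p)
    for x0 in (400,415,430,445,460,500,520,545,570):
        s=W[abs(W[:,0]-x0)<3]
        if len(s): print(x0,s[:,1].min().round(1),s[:,1].max().round(1))
    print(W[:,0].min(),W[:,0].max())
E
```

```text
t 1.95 tcp [429.9 359.6 120.6] z [-0.002 -0.003 -1.   ] y [-0.056 -0.998  0.003] F [ 0.4 -1.   1. ] w 85.6 gf 0.0
bowl 0.9 309.0 82.0 27705 [209   0] [408 289]
415 357.7 371.7
430 356.9 370.9
445 355.4 369.8
460 355.2 368.7
500 326.8 385.6
520 308.3 403.6
545 302.5 411.5
570 306.1 407.5
403.6612498237523 573.5220591805005
bowl 0.8 226.0 410.0 4220 [164 310] [279 451]
271.4719116984538 393.52484301823085
rest_handle 0.94 309.0 82.0 27558 [210   0] [408 289]
415 357.7 371.3
430 356.9 370.9
445 356.0 369.8
460 355.2 368.7
500 327.3 385.6
520 308.3 404.1
545 302.5 411.0
570 306.1 407.0
403.6612498237523 573.4769848352299
rest_handle 0.59 226.0 410.0 4279 [164 310] [279 451]
271.4719116984538 393.52484301823085
```

View pics/w2.png

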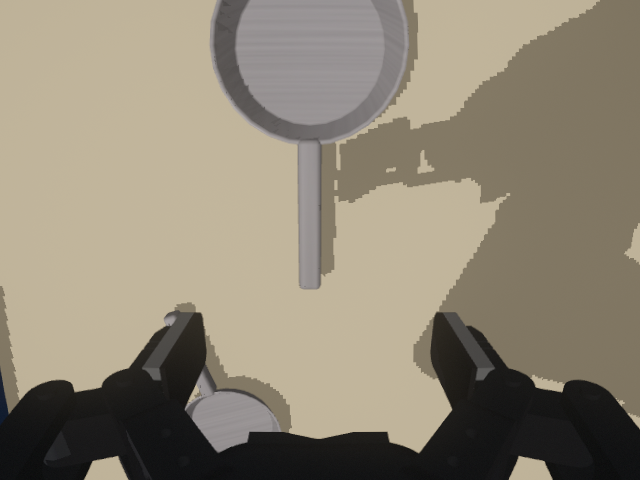

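The wrist picture shows the large steel rest, with its handle straight ahead between the fingers (end at (310,288)). The bowl centre is about (547.5, 357). Descend and grip.

>>> jog_arm([
  {"wx": 0,"wy": 0,"wz": 0,"x": 2,"y": 2,"z": -40,"hand": 1},
  {"wx": 0,"wy": 0,"wz": 0,"x": 0,"y": 0,"z": -35,"hand": 1},
  {"wx": 0,"wy": 0,"wz": 0,"x": 0,"y": 0,"z": -20,"hand": 1},
  {"wx": 0,"wy": 0,"wz": 0,"x": 0,"y": 0,"z": -12,"hand": 1},
  {"wx": 0,"wy": 0,"wz": 0,"x": 0,"y": 0,"z": 0,"hand": 0.3},
  {"wx": 0,"wy": 0,"wz": 0,"x": 0,"y": 0,"z": 0,"hand": 0},
  {"wx": 0,"wy": 0,"wz": 0,"x": 0,"y": 0,"z": 0,"hand": 0},
  {"wx": 0,"wy": 0,"wz": 0,"x": 0,"y": 0,"z": 0,"hand": 0},
], grip_force=30)

```text
t: 2.85
eef_pos: [431.4, 365.0, 16.7]
tool_rot: [-0.001, 1.0, -0.026, 0.001]
wrist_force: [-1.4, -0.8, 0.3]
width: 28.4
gripper_force: 0.0
```

>>> jog_arm([
  {"wx": 0,"wy": 0,"wz": 0,"x": 0,"y": 0,"z": -1,"hand": 0},
  {"wx": 0,"wy": 0,"wz": 0,"x": 0,"y": 0,"z": 0,"hand": 0},
  {"wx": 0,"wy": 0,"wz": 0,"x": 0,"y": 0,"z": 0,"hand": 0},
  {"wx": 0,"wy": 0,"wz": 0,"x": 0,"y": 0,"z": 0,"hand": 0},
], grip_force=30)

```text
t: 3.25
eef_pos: [431.3, 364.5, 14.9]
tool_rot: [-0.0, 1.0, -0.026, 0.0]
wrist_force: [-0.7, 1.1, 3.1]
width: 13.4
gripper_force: 32.0
```

>>> jog_arm([
  {"wx": 0,"wy": 0,"wz": 0,"x": 0,"y": -20,"z": 0,"hand": 0},
  {"wx": 0,"wy": 0,"wz": 0,"x": 0,"y": -30,"z": 0,"hand": 0},
  {"wx": 0,"wy": 0,"wz": 0,"x": 0,"y": -35,"z": 0,"hand": 0},
  {"wx": 0,"wy": 0,"wz": 0,"x": 0,"y": -35,"z": 0,"hand": 0},
  {"wx": 0,"wy": 0,"wz": 0,"x": 0,"y": -35,"z": 0,"hand": 0},
  {"wx": 0,"wy": 0,"wz": 0,"x": 0,"y": -35,"z": 0,"hand": 0},
  {"wx": 0,"wy": 0,"wz": 0,"x": 0,"y": -30,"z": 0,"hand": 0},
  {"wx": 0,"wy": 0,"wz": 0,"x": 0,"y": -20,"z": 0,"hand": 0},
], grip_force=30)

```text
t: 4.05
eef_pos: [431.3, 123.1, 14.8]
tool_rot: [-0.001, 1.0, -0.026, 0.001]
wrist_force: [0.7, 1.3, 2.0]
width: 13.2
gripper_force: 31.9
```

```bash
python3 - <<'E'
from h import *
p=snapshot("wrist"); state(); cv2.imwrite("pics/w3.png",p["img"])
p=snapshot("top"); state()
for k in masks_of("bowl",p):
    ys,xs=np.nonzero(k["pixels"]); print(k["score"],xs.mean().round(),ys.mean().round(),xs.size, back([xs.mean(),ys.mean()],17,p)[0].round())
E
```

```text
t 4.1 tcp [431.  121.3  14.7] z [ 0.001  0.    -1.   ] y [-0.054 -0.999 -0.   ] F [ 0.2 -3.5  3. ] w 13.1 gf 32.04586207866669
t 4.15 tcp [431.1 122.2  14.6] z [ 0.001 -0.    -1.   ] y [-0.055 -0.998  0.   ] F [-0.4 -1.3  2.4] w 13.3 gf 32.02582061290741
0.95 278.0 236.0 805 [535. 123.  17.]
0.89 231.0 153.0 908 [759. 254.  17.]
0.8 156.0 323.0 646 [297. 443.  17.]
0.57 372.0 326.0 1536 [ 299. -131.   17.]
```

View pics/w3.png

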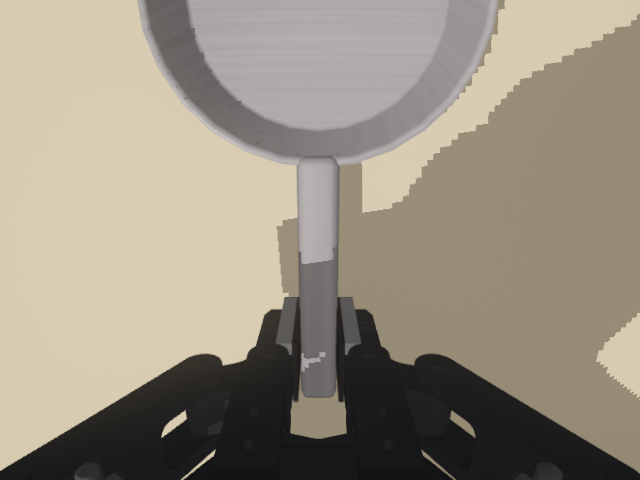

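The picture shows the handle held squarely and the bowl aligned with the jaws; its near rim is at (318,162). Now the final slide under the hopper.

>>> jog_arm([
  {"wx": 0,"wy": 0,"wz": 0,"x": 0,"y": -20,"z": 0,"hand": 0},
  {"wx": 0,"wy": 0,"wz": 0,"x": 8,"y": -10,"z": 0,"hand": 0},
  {"wx": 0,"wy": 0,"wz": 0,"x": 10,"y": -3,"z": 0,"hand": 0},
  {"wx": 0,"wy": 0,"wz": 0,"x": 10,"y": -2,"z": 0,"hand": 0},
  {"wx": 0,"wy": 0,"wz": 0,"x": 4,"y": 0,"z": 0,"hand": 0},
  {"wx": 0,"wy": 0,"wz": 0,"x": 0,"y": 0,"z": 0,"hand": 0},
], grip_force=30)

```text
t: 4.8
eef_pos: [464.1, 89.5, 14.4]
tool_rot: [0.0, 1.0, -0.026, 0.001]
wrist_force: [2.3, -1.2, 3.4]
width: 12.9
gripper_force: 32.1
```

```bash
python3 - <<'E'
from h import *
p=snapshot("wrist"); s,R=state(); cv2.imwrite("pics/w4.png",p["img"])
for k in masks_of("bowl",p)[:1]:
    ys,xs=np.nonzero(k["pixels"]); W=back(np.c_[xs,ys],17,p)
    for x0 in (520,530,540,550,560,570,580):
        q=W[abs(W[:,0]-x0)<2]
        if len(q):
            h=(np.ptp(q[:,1]))/2; print(x0,q[:,1].min().round(1),q[:,1].max().round(1), "cx",x0+np.sqrt(max(0,55**2-h*h)))
q=np.load("q.npy"); print("outlet",D([-38,75,86],q))
E
```

```text
t 4.85 tcp [463.8  89.5  14.4] z [ 0.001 -0.    -1.   ] y [-0.052 -0.999  0.   ] F [1.5 0.  2.3] w 12.7 gf 32.009180188179016
520 80.4 94.5 cx 574.5457449397201
530 60.6 107.2 cx 579.8128130597872
540 61.9 121.8 cx 586.118121070591
550 96.3 130.0 cx 602.3577757972133
560 131.0 133.6 cx 614.9851939258125
outlet [[585.45539443  77.9690411   86.        ]]
```

View pics/w4.png

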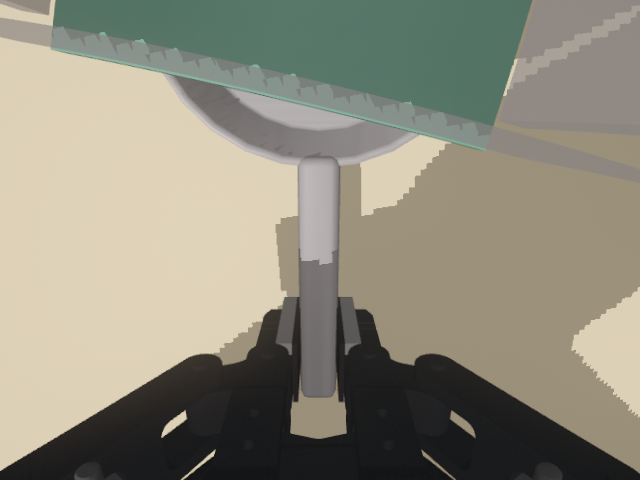

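```bash
python3 - <<'E'
from h import *
p=snapshot("wrist"); q=np.load("q.npy")
print(back([[52,48],[488,150],[533,0]],91,p).round(1))
print(D([[-80,110,91],[-80,40,91]],q).round(1)); print(proj(D([[-80,110,91],[-80,40,91],[-76,106,91],[-76,44,91]],q),p).round())
E
```

```text
[[553.2 122.   91. ]
 [535.8  62.6  91. ]
 [555.3  57.3  91. ]]
[[555.8 123.9  91. ]
 [534.9  57.1  91. ]]
[[ 36.  30.]
 [525. 155.]
 [ 67.   4.]
 [510. 119.]]
```

>>> jog_arm([
  {"wx": 0,"wy": 0,"wz": 0,"x": 2,"y": -4,"z": 0,"hand": 0},
  {"wx": 0,"wy": 0,"wz": 0,"x": 0,"y": 0,"z": 0,"hand": 0},
  {"wx": 0,"wy": 0,"wz": 0,"x": 0,"y": 0,"z": 0,"hand": 0.4},
  {"wx": 0,"wy": 0,"wz": 0,"x": 0,"y": 0,"z": 0,"hand": 0.7},
  {"wx": 0,"wy": 0,"wz": 0,"x": 0,"y": 0,"z": 0,"hand": 0.7},
  {"wx": 0,"wy": 0,"wz": 0,"x": 0,"y": 0,"z": 0,"hand": 0.7},
], grip_force=30)

```text
t: 5.55
eef_pos: [464.6, 84.9, 13.9]
tool_rot: [0.0, 1.0, -0.026, -0.0]
wrist_force: [-0.9, -1.0, -0.0]
width: 60.0
gripper_force: 0.0
```

The gate plate in the wrist view matches the dispenser pose to about 2 mm, so the bowl is within about 5 mm of the outlet. Next I lift off, turn to the dispenser's yaw, then tilt 40°.

>>> jog_arm([
  {"wx": 0,"wy": 0,"wz": 0,"x": 0,"y": 0,"z": 30,"hand": 0.7},
  {"wx": 0,"wy": 0,"wz": 0,"x": 0,"y": 0,"z": 45,"hand": 1},
  {"wx": 0,"wy": 0,"wz": 0,"x": 0,"y": 0,"z": 45,"hand": 1},
  {"wx": 0,"wy": 0,"wz": 0,"x": 0,"y": 0,"z": 45,"hand": 1},
  {"wx": 0,"wy": 0,"wz": -3.6,"x": 0,"y": -36,"z": 0,"hand": 1},
  {"wx": 0,"wy": 0,"wz": -3.6,"x": 0,"y": -36,"z": 0,"hand": 1},
  {"wx": 0,"wy": 0,"wz": -3.6,"x": 0,"y": -37,"z": 0,"hand": 1},
  {"wx": 0,"wy": 0,"wz": -3.6,"x": 0,"y": -37,"z": 0,"hand": 1},
], grip_force=20)

```text
t: 6.35
eef_pos: [464.7, -62.1, 179.3]
tool_rot: [-0.0, 0.988, -0.152, 0.0]
wrist_force: [0.0, -0.1, -0.3]
width: 85.1
gripper_force: 0.0
```

>>> jog_arm([
  {"wx": -2.38,"wy": -7.63,"wz": 0,"x": 3,"y": 0,"z": 0,"hand": 1},
  {"wx": -2.38,"wy": -7.63,"wz": 0,"x": 3,"y": 0,"z": 0,"hand": 1},
  {"wx": -2.38,"wy": -7.63,"wz": 0,"x": 3,"y": 0,"z": 0,"hand": 1},
  {"wx": -2.38,"wy": -7.63,"wz": 0,"x": 3,"y": 0,"z": 0,"hand": 1},
  {"wx": -2.38,"wy": -7.63,"wz": 0,"x": 3,"y": 0,"z": 0,"hand": 1},
  {"wx": 0,"wy": 0,"wz": 0,"x": 0,"y": 0,"z": 0,"hand": 1},
  {"wx": 0,"wy": 0,"wz": 0,"x": 0,"y": 0,"z": 0,"hand": 1},
  {"wx": 0,"wy": 0,"wz": 0,"x": 0,"y": 0,"z": 0,"hand": 1},
], grip_force=20)

```text
t: 7.15
eef_pos: [480.1, -61.1, 178.4]
tool_rot: [0.052, 0.93, -0.142, 0.336]
wrist_force: [0.5, 0.7, -0.8]
width: 85.6
gripper_force: 0.0
```

```bash
python3 - <<'E'
from h import *
p=snapshot("wrist"); s,R=state(); q=np.load("q.npy")
c,sn=np.cos(q[2]),np.sin(q[2]); Rd=np.array([[c,-sn,0],[sn,c,0],[0,0,1]])
print("tool in disp: z",(Rd.T@R[:,2]).round(3),"y",(Rd.T@R[:,1]).round(3))
print("sq",D([-45,-81,114],q),"tcp disp",(Rd.T@(s["eef_pos"]-[q[0],q[1],0])).round(1))
a=np.array([-.643,0,.766]); n=np.array([.766,0,.643]); root=np.array([0,-75,60.])
im=p["img"].copy()
# grip end face corners (bar 26 x 20(y), end 110 along)
for sy in (-10,10):
  for w in (-13,13):
    for L in (60,110):
      u=proj(D(root+a*L+n*w+[0,sy,0],q),p)[0]; cv2.circle(im,(int(u[0]),int(u[1])),3,(255,0,0),-1)
u=proj(D([-45,-81,114],q),p)[0]; cv2.circle(im,(int(u[0]),int(u[1])),3,(0,0,255),-1)
cv2.imwrite("pics/w5.png",im)
for t in ("bowl","rest_handle","trigger","blade"):
  print(t,[([round(v) for v in k["xyz"]],round(k["score"],2)) for k in recognise(t,p)])
E
```

```text
t 7.2 tcp [480.1 -61.3 178.1] z [ 0.61  -0.192 -0.769] y [-0.299 -0.954  0.001] F [ 0.5  0.3 -0.3] w 85.4 gf 0.0
tool in disp: z [ 0.64  -0.002 -0.769] y [-0.001 -1.     0.001]
sq [[532.22151223 -68.83407121 114.        ]] tcp disp [-96.9 -89.3 178.1]
bowl [([575, 73, 2], 0.84), ([419, -127, 23], 0.64)]
rest_handle [([416, -124, 21], 0.84), ([571, 73, 2], 0.71)]
trigger [([528, -92, 116], 0.97), ([596, -18, 174], 0.5)]
blade [([533, -88, 116], 0.93)]
```

View pics/w5.png

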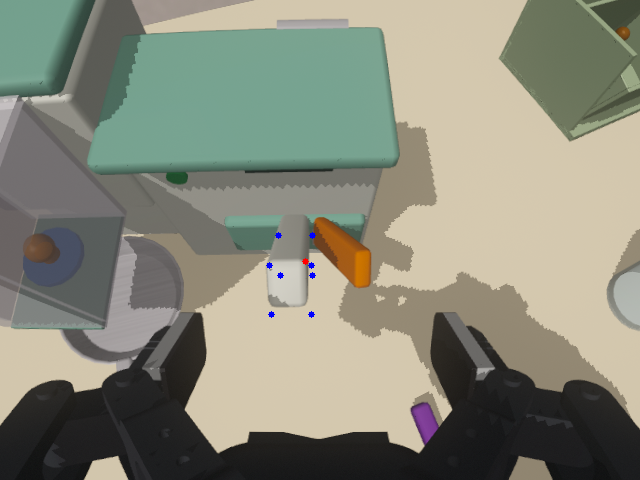

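The picture shows the grip at (288,260) and the trigger at (345,255). The pair is centred between the fingers (centre column 318), and the pacifier is at (52,255) over the steel bowl at (130,300). The real grip lies about 2 mm to +y of the model. I'll advance along the axis.

>>> jog_arm([
  {"wx": 0,"wy": 0,"wz": 0,"x": 14,"y": -4.4,"z": -17,"hand": 1},
  {"wx": 0,"wy": 0,"wz": 0,"x": 14,"y": -4.4,"z": -17,"hand": 1},
  {"wx": 0,"wy": 0,"wz": 0,"x": 14,"y": -4.4,"z": -17,"hand": 1},
  {"wx": 0,"wy": 0,"wz": 0,"x": 7,"y": -2.2,"z": -8.5,"hand": 1},
  {"wx": 0,"wy": 0,"wz": 0,"x": 7,"y": -2.2,"z": -8.5,"hand": 1},
  {"wx": 0,"wy": 0,"wz": 0,"x": 0,"y": 0,"z": 0,"hand": 1},
  {"wx": 0,"wy": 0,"wz": 0,"x": 0,"y": 0,"z": 0,"hand": 1},
], grip_force=20)

```text
t: 8.1
eef_pos: [538.1, -79.3, 112.9]
tool_rot: [0.052, 0.93, -0.142, 0.335]
wrist_force: [0.9, 0.3, 0.7]
width: 85.3
gripper_force: 0.0
```

```bash
python3 - <<'E'
from h import *
p=snapshot("wrist"); state(); cv2.imwrite("pics/w6.png",p["img"])
E
```

```text
t 8.15 tcp [538.2 -78.9 113.5] z [ 0.61  -0.191 -0.769] y [-0.299 -0.954  0.   ] F [ 1.6  0.6 -0.1] w 85.4 gf 0.0
```

View pics/w6.png

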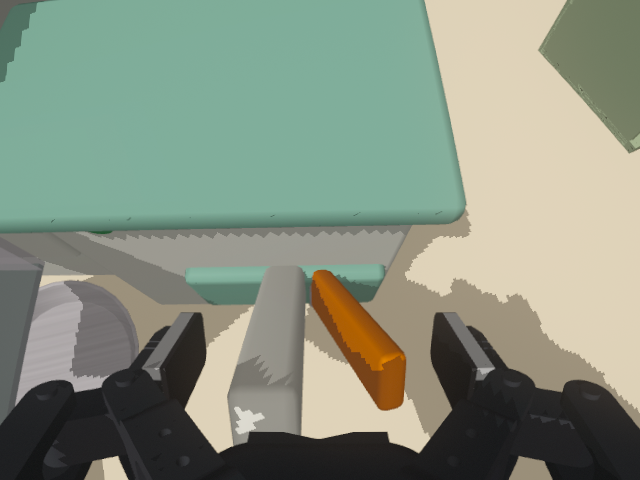

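The fingers straddle the grip (265,350) and the trigger (360,340) with clear gaps. Now I centre on the squeezed pair and close in stages.

>>> jog_arm([
  {"wx": 0,"wy": 0,"wz": 0,"x": 3,"y": 9.5,"z": -2,"hand": 1},
  {"wx": 0,"wy": 0,"wz": 0,"x": 0,"y": 0,"z": 0,"hand": 0.8},
  {"wx": 0,"wy": 0,"wz": 0,"x": 0,"y": 0,"z": 0,"hand": 0.7},
  {"wx": 0,"wy": 0,"wz": 0,"x": 0,"y": 0,"z": 0,"hand": 0.62},
  {"wx": 0,"wy": 0,"wz": 0,"x": 0,"y": 0,"z": 0,"hand": 0.55},
  {"wx": 0,"wy": 0,"wz": 0,"x": 0,"y": 0,"z": 0,"hand": 0.5},
  {"wx": 0,"wy": 0,"wz": 0,"x": 0,"y": 0,"z": 0,"hand": 0.5},
  {"wx": 0,"wy": 0,"wz": 0,"x": 0,"y": 0,"z": 0,"hand": 0.5},
], grip_force=20)

```text
t: 8.95
eef_pos: [540.7, -70.8, 112.1]
tool_rot: [0.052, 0.93, -0.143, 0.336]
wrist_force: [-3.5, -6.2, 3.2]
width: 42.8
gripper_force: 3.3
```

>>> jog_arm([
  {"wx": 0,"wy": 0,"wz": 0,"x": 0,"y": 0,"z": 0,"hand": 0.46},
  {"wx": 0,"wy": 0,"wz": 0,"x": 0,"y": 0,"z": 0,"hand": 0.43},
  {"wx": 0,"wy": 0,"wz": 0,"x": 0,"y": 0,"z": 0,"hand": 0.41},
  {"wx": 0,"wy": 0,"wz": 0,"x": 0,"y": 0,"z": 0,"hand": 0.41},
], grip_force=20)

```text
t: 9.35
eef_pos: [540.6, -70.9, 112.1]
tool_rot: [0.052, 0.93, -0.143, 0.336]
wrist_force: [-5.0, -6.2, 3.5]
width: 35.5
gripper_force: 3.9
```

>>> jog_arm([
  {"wx": 0,"wy": 0,"wz": 0,"x": 0,"y": 0,"z": 0,"hand": 0.39},
  {"wx": 0,"wy": 0,"wz": 0,"x": 0,"y": 0,"z": 0,"hand": 0.37},
  {"wx": 0,"wy": 0,"wz": 0,"x": 0,"y": 0,"z": 0,"hand": 0.35},
  {"wx": 0,"wy": 0,"wz": 0,"x": 0,"y": 0,"z": 0,"hand": 0.35},
], grip_force=20)

```text
t: 9.75
eef_pos: [541.1, -69.7, 112.4]
tool_rot: [0.051, 0.93, -0.142, 0.336]
wrist_force: [-12.1, 0.1, 5.5]
width: 31.7
gripper_force: 19.1
```

>>> jog_arm([
  {"wx": 0,"wy": 0,"wz": 0,"x": 0,"y": 0,"z": 0,"hand": 0.35},
  {"wx": 0,"wy": 0,"wz": 0,"x": 0,"y": 0,"z": 0,"hand": 0.35},
  {"wx": 0,"wy": 0,"wz": 0,"x": 0,"y": 0,"z": 0,"hand": 0.35},
  {"wx": 0,"wy": 0,"wz": 0,"x": 0,"y": 0,"z": 0,"hand": 0.35},
  {"wx": 0,"wy": 0,"wz": 0,"x": 0,"y": 0,"z": 0,"hand": 0.35},
  {"wx": 0,"wy": 0,"wz": 0,"x": 0,"y": 0,"z": 0,"hand": 0.35},
], grip_force=20)

```text
t: 10.35
eef_pos: [541.1, -69.7, 112.4]
tool_rot: [0.051, 0.93, -0.142, 0.336]
wrist_force: [-10.8, 1.1, 5.2]
width: 31.4
gripper_force: 19.1
```

```bash
python3 - <<'E'
from h import *
state()
for n in ("top","scene"):
  p=snapshot(n); cv2.imwrite(f"pics/{n}7.png",p["img"]); print(n)
  for t in ("pacifier_mid","bowl"): print(t,[([round(v) for v in k["xyz"]],round(k["score"],2)) for k in recognise(t,p)])
  if n=="top":cv2.imwrite("pics/t7c.png",cv2.resize(p["img"][150:290,240:400],None,fx=4,fy=4,interpolation=cv2.INTER_CUBIC))
E
```

```text
t 10.35 tcp [541.1 -69.7 112.4] z [ 0.61  -0.191 -0.769] y [-0.299 -0.954 -0.   ] F [-10.8   1.1   5.2] w 31.4 gf 19.091904759407043
top
pacifier_mid []
bowl [([294, 439, 2], 0.94), ([764, 262, 6], 0.92), ([292, -128, 3], 0.62), ([618, 18, 198], 0.56)]
scene
pacifier_mid []
bowl [([286, -128, 6], 0.94), ([760, 269, 3], 0.87), ([277, 443, 2], 0.67)]
```

View pics/t7c.png

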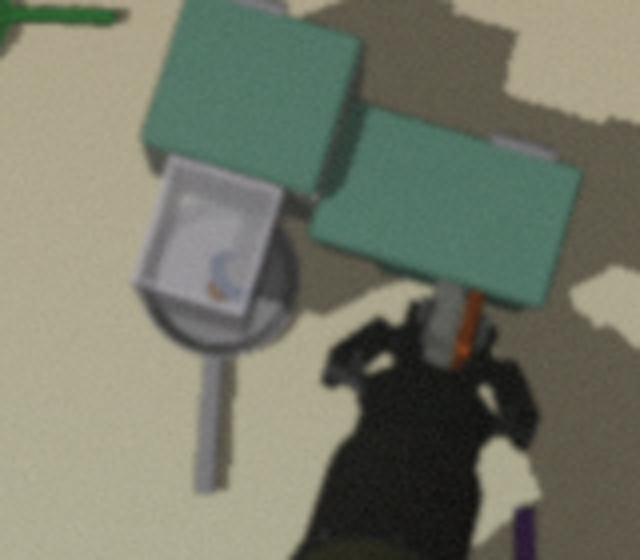

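The pacifier has dropped and lies in the bowl (crop (222,275)); the trigger is pressed against the grip at (465,330). Now I release and back out along the axis.

>>> jog_arm([
  {"wx": 0,"wy": 0,"wz": 0,"x": 0,"y": 0,"z": 0,"hand": 0.5},
  {"wx": 0,"wy": 0,"wz": 0,"x": 0,"y": 0,"z": 0,"hand": 0.7},
  {"wx": 0,"wy": 0,"wz": 0,"x": 0,"y": 0,"z": 0,"hand": 1},
  {"wx": 0,"wy": 0,"wz": 0,"x": 0,"y": 0,"z": 0,"hand": 1},
  {"wx": 0,"wy": 0,"wz": 0,"x": 0,"y": 0,"z": 0,"hand": 1},
  {"wx": 0,"wy": 0,"wz": 0,"x": -3,"y": -9.5,"z": 0,"hand": 1},
  {"wx": 0,"wy": 0,"wz": 0,"x": 0,"y": 0,"z": 0,"hand": 1},
  {"wx": 0,"wy": 0,"wz": 0,"x": 0,"y": 0,"z": 0,"hand": 1},
], grip_force=20)

```text
t: 11.45
eef_pos: [539.3, -78.5, 112.7]
tool_rot: [0.051, 0.93, -0.142, 0.336]
wrist_force: [0.3, -0.2, -0.3]
width: 85.4
gripper_force: 0.0
```

>>> jog_arm([
  {"wx": 0,"wy": 0,"wz": 0,"x": -14,"y": 4.4,"z": 17,"hand": 1},
  {"wx": 0,"wy": 0,"wz": 0,"x": -14,"y": 4.4,"z": 17,"hand": 1},
  {"wx": 0,"wy": 0,"wz": 0,"x": -14,"y": 4.4,"z": 17,"hand": 1},
  {"wx": 0,"wy": 0,"wz": 0,"x": -14,"y": 4.4,"z": 17,"hand": 1},
  {"wx": 0,"wy": 0,"wz": 0,"x": -14,"y": 4.4,"z": 17,"hand": 1},
  {"wx": 0,"wy": 0,"wz": 0,"x": 0,"y": 0,"z": 0,"hand": 1},
  {"wx": 0,"wy": 0,"wz": 0,"x": 0,"y": 0,"z": 0,"hand": 1},
  {"wx": 0,"wy": 0,"wz": 0,"x": 0,"y": 0,"z": 0,"hand": 1},
], grip_force=20)

```text
t: 12.25
eef_pos: [469.1, -56.9, 195.9]
tool_rot: [0.051, 0.93, -0.142, 0.335]
wrist_force: [0.3, 0.5, 1.1]
width: 85.6
gripper_force: 0.0
```

```bash
python3 - <<'E'
from h import *
state()
p=snapshot("wrist"); cv2.imwrite("pics/w8.png",p["img"])
for t in ("pacifier_mid","bowl"): print(t,[([round(v) for v in k["xyz"]],round(k["score"],2)) for k in recognise(t,p)])
E
```

```text
t 12.25 tcp [469.1 -56.9 195.9] z [ 0.609 -0.191 -0.77 ] y [-0.299 -0.954  0.   ] F [0.3 0.5 1.1] w 85.6 gf 0.0
pacifier_mid [([577, 59, 28], 0.74), ([566, 70, 4], 0.2)]
bowl [([415, -124, 20], 0.85), ([566, 68, 4], 0.75), ([596, -4, 176], 0.73)]
```

View pics/w8.png

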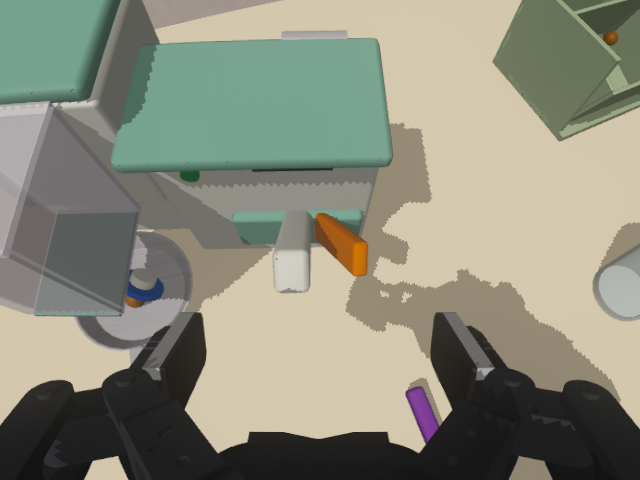

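The pacifier lies in the steel bowl at (143,287), the trigger is sprung back at (343,245), and the hand is clear.

```bash
python3 -c "from bench import *; print(hand_in())"
```

```text
the job is handed in; nothing more can be done
None
```

The job is handed in, with no verdict returned: the spoon rest stands under the hopper with the pacifier in its bowl, the trigger has sprung back, and I never touched the tumbler or the bottle.

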